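Fetch the specimen from behind the objectives

ROBOT

A 6-joint arm with a two-finger parallel gripper is mounted at the origin on the work surface. World frame = base frame: x ahead of the robot, y to its left, z up, the work surface at z = 0. Lengths are in m, angles in rad, forces in N, time in s.
With the tool pointing down it reaches from about 0.35 to 0.85 m from the base axis. Payload 8.1 kg.
Tool frame: the origin (TCP) lies midway between the tips of the shut fingers; the grasp point (between the pads) lies robot.grip_depth behind it (robot.grip_depth is the distance from the TCP to the grasp point, in m); z points along the fingers, y is the line along which they close (so a half turn about z gives the same grasp; the last joint's range is limited). The gripper opens to 93 mm and grips with 3 to 60 N. Pads are 15 mm wide; open, the fingers measure 128 mm over their backs; the gripper's body (75 mm by 188 mm) begins 65 mm behind the grasp point.
Start: joints at [-1.328, 0.13, 1.488, -0, 1.523, -0.085], TCP at [0.193, -0.568, 0.219] pointing down, gripper open.
Joint ranges: [-2.96, 2.96], [-0.89, 2.26], [0.02, 2.5], [-1.34, 4.48], [0, 2.73], [-2.66, 2.66]. Speed limits (rad/s): [2.39, 2.39, 2.79, 3.14, 3.14, 3.14].

INTERFACE

Orientations are given as a rotation vector (axis times angle).
In Python, from plant import robot gives the robot as it stands.
- The arm moves only by the tool carry_out, never from a script. Its argument "rows" is a list of rows, each a list of 6 numbers: the shift along the tool's x, y, z in m, then the turn, a rotation vector about the tool's x, y, z in degrees. A call has 1 to 12 rows; each row is the pose to reach, as a shift and turn from the pose commanded when the call began, along the tool's axes at that moment; what a row does not reach only later rows make up. A row lasts 1/8 s, in which the tool goes at most 62.5 mm and 10.7 degrees, less where a joint would pass 70% of its speed; a pose out of reach is approached as far as the arm can. A call with a gripper value outside its range is refused whole. "jaw" is the closure in counts, from 0 (fully open) to 255 (shut), set as the call begins (left out, the last holds). The fingers move at their own pace and stop on an object; "force" is the grip in N (left out, the last holds). Time passes only in rows, so rows that repeat a pose let the fingers close. It gives the time, the measured TCP pose, the force, the opening and the grip force at its end, in the units of the state.
- robot.read_state(): the state, without advancing time (a new reading comes with each control period).
- robot.read_camera(name): name is "scene" or "top" or "wrist"; returns the picture (420x560x3 uint8, red, green, blue); there is no depth.
- robot.camera_model(name): a dict with "fx", "fy", "cx", "cy" (pixels), "R" (3x3) and "t" (3): a world point X has camera coordinates R X + t; the wrist camera has in their place "mount" (4x4, takes a point from camera to tool coordinates, whose origin is the TCP and whose axes are the flange's). Camera axes: x right, y down, z forward; pixel columns grow to the right and rows downward; lengths in m; the calibration is good to about 2 mm. A picture is of the moment at which its call begins: read the wrist's pose just before it. camera_model takes no time and is no camera call.
- robot.close_job(): hands the job in; it is judged then, once.
Trained networks look in the newest picture that a camera, given by its name, has taken for a name from the list of things; names that differ only in an ending like _2 or _b are one class to them, and where a whole thing is asked for, a point or a joint stands for the part that bears it (a point fixed in the world has none). Each returns a list of dicts, best first, with "conf" (0 to 1); they miss things now and then, are a little off and sometimes report something else, mostly with a low value. They report only what shows in the picture. A call takes as long as a camera call.
- robot.outline_of(camera, target): "pixels" (420x560 bool, what is visible of it) and "pixel" ([column, row] in pixels, amid what is visible of it).
The state is a dict: "t": time; "q": joint angles; "dq": joint speeds; "joint_torque": joint torques, N m; "tool_pos": TCP position; "orientation": TCP orientation; "force": force on the tool from outside, world axes, zero at the start; "wrist_torque": the same for the moment, N m; "opening": finger opening in m; "gripper_force": force on a finger pad.
Only numpy, scipy, OpenCV 4.12 (cv2) and the standard library are available. Lean on these libraries where they do the work, as an engineer would, in place of code of your own. Each camera call takes 0.05 s, during which the arm holds its last target. There are 200 camera calls.

TASK

The black specimen carrier with the copper-coloured coupon is boxed in behind the three microscope objectives in the white bay. First clear all three objectives out of the way and stand them upright on the blue mat, without moving the specimen; once they are all there, lay the specimen squarely inside the red rectangle on the aluminium stage, coupon up. Then stand each objective back in the bay, upright and centred on the disc of its own colour, never tipping one over, and leave the specimen lying on the stage.

Things in the scene. Friction and masses are not known exactly. Their poses are not given: they have to be found in the camera images.
- yellow_objective: Microscope objective with a yellow collar and yellow nose, standing nose up: steel barrel diameter 40 mm from 6 to 64 mm above its foot, yellow collar diameter 40 mm from 64 to 78 mm, narrower yellow nose diameter 27 mm up to its top at 105 mm. About 0.35 kg. Origin: centre of the underside, z up. Starts standing on the yellow disc. Grip it round the barrel.
- green_objective: Microscope objective with a green collar and green nose, standing nose up: steel barrel diameter 40 mm from 6 to 64 mm above its foot, green collar diameter 40 mm from 64 to 78 mm, narrower green nose diameter 27 mm up to its top at 105 mm. About 0.35 kg. Origin: centre of the underside, z up. Starts standing on the green disc. Grip it round the barrel.
- blue_objective: Microscope objective with a blue collar and blue nose, standing nose up: steel barrel diameter 40 mm from 6 to 64 mm above its foot, blue collar diameter 40 mm from 64 to 78 mm, narrower blue nose diameter 27 mm up to its top at 105 mm. About 0.35 kg. Origin: centre of the underside, z up. Starts standing on the blue disc. Grip it round the barrel.
- specimen: Specimen carrier: flat black bar with a copper-coloured coupon on top, 36 mm (its x) by 110 mm (its y) by 20 mm high (black part 18 mm), about 0.3 kg. Origin: centre of the underside, z up. It lies in the white bay behind the row of objectives, seen from the robot, parallel to the row, 13 mm behind the barrels: no room for fingers until they are cleared. Grip it across the 36 mm.
- yellow_place: Fixed flat yellow disc, diameter 60 mm, 3 mm thick, on the floor of the white bay: the home of the yellow objective. Origin: centre of its underside; its top is 3 mm above the origin. The three discs stand in a row, 78 mm apart, in an order that changes from start to start.
- green_place: Fixed flat green disc, diameter 60 mm, 3 mm thick, on the floor of the white bay: the home of the green objective. Origin: centre of its underside; its top is 3 mm above the origin. The three discs stand in a row, 78 mm apart, in an order that changes from start to start.
- blue_place: Fixed flat blue disc, diameter 60 mm, 3 mm thick, on the floor of the white bay: the home of the blue objective. Origin: centre of its underside; its top is 3 mm above the origin. The three discs stand in a row, 78 mm apart, in an order that changes from start to start.
- bay: Fixed white bay: floor plate 170 mm (its x) by 250 mm (its y), 8 mm thick; origin: centre of its underside, on the table; +x away from the robot. Disc row at x = -36 mm, specimen at about +15 mm. Aluminium wall along the rear edge, front face at x = +77 mm, top 48 mm above the table. Two loose bystanders (up to 26 mm wide, 11 mm high) on its floor at about x = 36, y = +94 and -94 mm.
- mat: Fixed blue mat, the side area: 240 mm (its x) by 120 mm (its y), 3 mm thick, lying on the table to the left or right of the bay. Origin: centre of its underside, z up.
- stage: Fixed aluminium sample stage, on the other side of the bay than the mat: top plate 110 mm (its x) by 145 mm (its y), flat top 30 mm above the table, with a thin painted red rectangle centred on it (inside 47 by 121 mm, long side along its y). Origin: centre of its underside, on the table, z up. An 18 mm thick knob sticks out of its rear (+x) side, below the top.

How it is judged:
By the outcome, as a careful person would: the job done as asked, in the order asked, and still so for the second after the job is handed in, with the robot touching nothing.
It also fails if it takes over 138 s, if anything falls off the work surface, if the arm or the gripper's body presses on something with over 40 N, if the wrist force passes 120 N, or if a joint passes its speed limit or range.

## Working session

There is one attempt and no reset: what is moved stays moved. The work goes in short steps, Python scripts to look and compute and a tool call to move; the robot and the scene stay as the last step left them, time stands still between calls to the robot, and variables do not carry over. Pictures are saved under pics/ and viewed, at most 14 in all, crops included, and the job is handed in when it is done.

Besides the shell and the picture viewer there is one more tool, called in YAML: its name, and indented under it one key for each argument. carry_out: Moves the arm, as the interface text tells. Its arguments: {"type":"object","properties":{"rows":{"type":"array"},"jaw":{"type":"number"},"force":{"type":"number"}},"required":["rows"]}

```bash
ls; mkdir -p pics; python3 - <<'E'
from plant import robot
import cv2,numpy as np
s=robot.read_state();print({k:np.round(v,3).tolist() for k,v in s.items()},robot.grip_depth)
for c in ("top","scene"):
    im=robot.read_camera(c);cv2.imwrite(f"pics/{c}0.png",im[:,:,::-1])
    m=robot.camera_model(c);print(c,{k:np.round(v,3).tolist() for k,v in m.items()})
    for n in "yellow_objective green_objective blue_objective specimen yellow_place green_place blue_place bay mat stage".split():
        for d in robot.outline_of(c,n)[:2]:
            p=d["pixels"];ys,xs=np.nonzero(p);print(n,round(d["conf"],2),np.round(d["pixel"]),p.sum(),xs.min(),xs.max(),ys.min(),ys.max())
print(robot.camera_model("wrist"))
E
```

```text
pics
{'t': 0.0, 'q': [-1.328, 0.131, 1.489, -0.0, 1.523, -0.085], 'dq': [-0.0, 0.0, 0.001, 0.0, 0.0, 0.0], 'joint_torque': [-0.002, -55.984, -49.176, 0.077, 0.035, -0.0], 'tool_pos': [0.193, -0.567, 0.218], 'orientation': [-3.098, -0.512, 0.0], 'force': [0.684, -0.322, 0.911], 'wrist_torque': [0.008, 0.041, -0.07], 'gripper_force': 0.0, 'opening': 0.093} 0.0188
top {'fx': 494.591, 'fy': 494.591, 'cx': 279.551, 'cy': 209.522, 'R': [[-0.024, -1.0, -0.001], [-0.998, 0.024, -0.062], [0.062, -0.001, -0.998]], 't': [-0.005, 0.516, 1.204]}
yellow_objective 0.72 [310. 229.] 300 304 323 220 238
yellow_objective 0.62 [390. 226.] 3120 357 421 197 256
green_objective 0.56 [278. 230.] 235 271 287 219 235
blue_objective 0.65 [246. 222.] 260 237 256 216 233
specimen 0.9 [284. 209.] 663 263 307 197 216
yellow_place 0.58 [305. 233.] 138 300 317 220 242
yellow_place 0.3 [257. 223.] 207 240 261 213 236
green_place 0.55 [287. 227.] 38 286 290 220 236
bay 0.81 [278. 199.] 5187 228 335 173 252
mat 0.96 [142. 216.] 4510 114 172 165 264
scene {'fx': 425.983, 'fy': 425.983, 'cx': 272.54, 'cy': 206.897, 'R': 
[... 489 characters left out ...]
215.] 273 246 275 202 222
blue_place 0.8 [286. 196.] 251 275 303 181 199
blue_place 0.55 [230. 216.] 951 215 238 192 240
bay 0.91 [278. 239.] 5686 195 351 173 291
mat 0.97 [374. 130.] 3749 317 429 95 172
stage 0.89 [151. 310.] 7236 89 206 254 365
{'fx': 299.6048116987793, 'fy': 299.6048116987793, 'cx': 284.47220929660665, 'cy': 207.32006266667037, 'mount': array([[-4.00813246e-04, -9.53957140e-01, -2.99942684e-01,
         8.31109113e-02],
       [ 9.99999860e-01, -2.78394967e-04, -4.50873883e-04,
        -7.05719037e-04],
       [ 3.46611827e-04, -2.99942823e-01,  9.53957118e-01,
        -1.65769547e-01],
       [ 0.00000000e+00,  0.00000000e+00,  0.00000000e+00,
         1.00000000e+00]])}
```

```bash
python3 - <<'E'
import cv2,numpy as np
a=cv2.imread("pics/top0.png");cv2.imwrite("pics/a.png",cv2.resize(a[145:295,80:450],None,fx=2.1,fy=2.1,interpolation=2))
E
cat > h.py <<'E'
from plant import robot
import cv2,numpy as np
from scipy.spatial.transform import Rotation as Rot
def cam(c):
    m=robot.camera_model(c)
    if c!="wrist": return m,np.array(m["R"]),np.array(m["t"])
    s=robot.read_state();M=np.array(m["mount"])
    R0=Rot.from_rotvec(s["orientation"]).as_matrix()
    Rc=R0@M[:3,:3];p=R0@M[:3,3]+s["tool_pos"]
    return m,Rc.T,-Rc.T@p
def ray(C,u,v,z):
    m,R,t=C;d=R.T@np.array([(u-m["cx"])/m["fx"],(v-m["cy"])/m["fy"],1]);o=-R.T@t
    return o+d*(z-o[2])/d[2]
def proj(C,X):
    m,R,t=C;x=R@np.array(X)+t;return np.array([m["cx"]+m["fx"]*x[0]/x[2],m["cy"]+m["fy"]*x[1]/x[2]])
def rect(C,mask,z):
    """min area rect of a mask on plane z: centre, sizes, long-side angle deg"""
    c=max(cv2.findContours(mask.astype(np.uint8),0,2)[0],key=cv2.contourArea)[:,0]
    P=np.array([ray(C,u,v,z)[:2] for u,v in c])*1000
    (x,y),(w,h),a=cv2.minAreaRect(P.astype(np.float32))
    if h>w: w,h,a=h,w,a+90
    return np.round([x,y,w,h,(a+90)%180-90],1)
def tool(target,yaw=None):
    """shift in tool axes from the present pose to the world target (TCP), metres"""
    s=robot.read_state();R0=Rot.from_rotvec(s["orientation"]).as_matrix()
    return np.round(R0.T@(np.array(target)-s["tool_pos"]),4),R0
E
python3 - <<'E'
from h import *
for c in ("top","scene"):
    C=cam(c);robot.read_camera(c)
    for n,z in (("mat",.003),("bay",.008),("stage",.03),("specimen",.02)):
        for d in robot.outline_of(c,n)[:1]: print(c,n,rect(C,d["pixels"],z),d["conf"])
    for n in ("yellow","green","blue"):
        for d in robot.outline_of(c,n+"_objective")[:2]:
            print(c,n,ray(C,*d["pixel"],.1 if c=="top" else .055).round(3),d["conf"])
E
```

```text
top mat [513.4 322.3 239.4 120.5  -7.6] 0.76
top bay [509.4 -22.5 253.7 176.4  83.9] 0.88
top stage [ 472.7 -280.4  153.4  141.   -85.3] 0.74
top specimen [520.4 -30.3 109.7  37.   82.4] 0.55
top yellow [ 0.464 -0.093  0.1  ] 0.81
top green [ 0.464 -0.013  0.1  ] 0.8
top blue [0.479 0.057 0.1  ] 0.82
scene mat [510.4 321.8 241.4 123.2  -7.9] 0.8
scene bay [508.4  -9.9 278.6 173.6  83.2] 0.91
scene stage [517.4 -21.6 270.9 166.9  83.3] 0.54
scene specimen [520.4 -31.  116.4  43.7  82.5] 0.87
scene yellow [ 0.459 -0.094  0.055] 0.83
scene green [ 0.464 -0.014  0.055] 0.57
scene blue [0.473 0.059 0.055] 0.79
```

View pics/a.png

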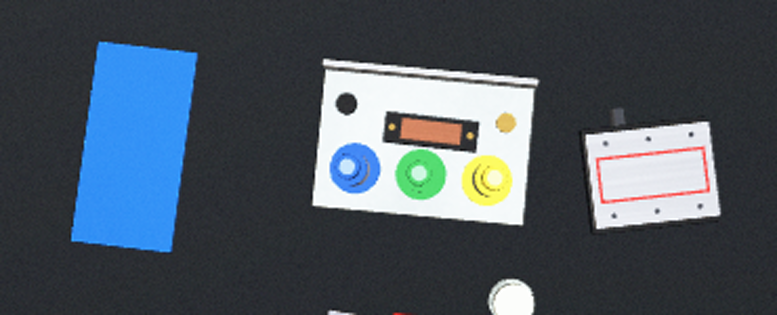

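View pics/scene0.png

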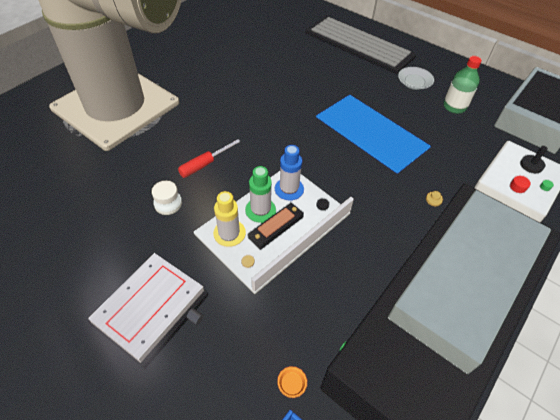

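The top picture shows the blue, green and yellow discs at about (247,225), (279,228) and (312,231). The mat is on the left and the stage with its red rectangle on the right, around (391,228). The scene picture confirms that order.

```bash
cat >> h.py <<'E'
HUE={"yellow":(22,35),"green":(50,80),"blue":(100,118)}
def disc(C,im,n,z=.011,box=None):
    h=cv2.cvtColor(im,cv2.COLOR_RGB2HSV);lo,hi=HUE[n]
    m=cv2.inRange(h,(lo,110,60),(hi,255,255))
    if box is not None:
        k=np.zeros_like(m);k[box[1]:box[3],box[0]:box[2]]=1;m=m*k
    m=cv2.morphologyEx(m,cv2.MORPH_OPEN,np.ones((3,3)))
    c=max(cv2.findContours(m,0,1)[0],key=cv2.contourArea)[:,0]
    P=np.array([ray(C,u,v,z)[:2] for u,v in c],np.float32)*1000
    e=cv2.fitEllipse(cv2.convexHull(P));return np.round([*e[0],*e[1]],1)
E
python3 - <<'E'
from h import *
C=cam("top");im=robot.read_camera("top")
P={}
for n in HUE: P[n]=disc(C,im,n,box=(215,190,350,260));print(n,P[n])
h=cv2.cvtColor(im,cv2.COLOR_RGB2HSV)
m=(cv2.inRange(h,(0,60,90),(8,255,255))|cv2.inRange(h,(172,60,90),(180,255,255)));m[:,:350]=0;m[:185]=0;m[265:]=0
ys,xs=np.nonzero(m);Q=np.array([ray(C,u,v,.03)[:2] for u,v in zip(xs,ys)])*1000
print("red",cv2.minAreaRect(Q.astype(np.float32)),len(Q))
d=robot.outline_of("top","specimen")[0];print(rect(C,d["pixels"],.02))
m=P["blue"][:2]-P["yellow"][:2];print("row",np.hypot(*m),np.degrees(np.arctan2(m[1],m[0])))
c=np.mean([P[n][:2] for n in P],0);print(c)
u=m/np.hypot(*m)
for k in(1,0,-1):
    w=np.r_[(c+78*k*u)/1000,.30];print(w.round(4),tool(w)[0])
E
```

```text
yellow [462.8 -95.   57.6  57.9]
green [471.5 -17.7  56.5  58.4]
blue [480.6  60.   57.6  58.5]
red ((463.8778076171875, -285.92352294921875), (53.624908447265625, 127.57749938964844), 4.928264617919922) 224
[520.7 -30.2 110.   36.8  82.2]
row 156.01871682589882 83.44892440069027
[471.63333333 -17.56666667]
[0.4805 0.0599 0.3   ] [ 0.4742 -0.502  -0.0814]
[ 0.4716 -0.0176  0.3   ] [ 0.4408 -0.4315 -0.0814]
[ 0.4627 -0.0951  0.3   ] [ 0.4075 -0.361  -0.0814]
```

carry_out:
  rows:
    - [0.474,-0.502,-0.03,0,0,25.3]
    - [0.474,-0.502,-0.03,0,0,25.3]
    - [0.474,-0.502,-0.03,0,0,25.3]
    - [0.474,-0.502,-0.03,0,0,25.3]
    - [0.474,-0.502,-0.03,0,0,25.3]
    - [0.474,-0.502,-0.03,0,0,25.3]
    - [0.474,-0.502,-0.03,0,0,25.3]
    - [0.474,-0.502,-0.03,0,0,25.3]
    - [0.474,-0.502,-0.03,0,0,25.3]
    - [0.474,-0.502,-0.03,0,0,25.3]
    - [0.474,-0.502,-0.03,0,0,25.3]
    - [0.474,-0.502,-0.03,0,0,25.3]
  jaw: 90
  force: 30

```text
t: 3.5
tool_pos: [0.481, 0.0636, 0.2486]
orientation: [-3.136, 0.17, 0.0]
force: [-0.1, -0.6, 0.9]
opening: 0.0601
gripper_force: 0.0
```

```bash
python3 - <<'E'
from h import *
C=cam("wrist");s=robot.read_state();im=robot.read_camera("wrist");cv2.imwrite("pics/w1.png",im[:,:,::-1])
print(s["t"],s["tool_pos"],np.degrees(2*np.arctan2(s["orientation"][1],s["orientation"][0]))%360)
for n in("blue","green"):
    try:print(n,"disc",disc(C,im,n))
    except Exception as e:print(e)
    for d in robot.outline_of("wrist",n+"_objective")[:1]:
        ys,xs=np.nonzero(d["pixels"]);print(n,d["conf"],xs.min(),xs.max(),ys.min(),ys.max())
w=[.4805,.0599,.0422];print(tool(w)[0]);print(proj(C,[.4805,.0599,.116]),proj(C,[.4805,.0599,.011]))
E
```

```text
3.5 [0.48099442 0.06362004 0.24861588] 353.79790111349485
blue disc [516.2 316.1 162.8 314.8]
blue 0.73 269 304 166 211
green disc [460.1 -24.2  59.3  87.4]
green 0.63 329 374 166 212
[ 0.0005 -0.0006  0.2063]
[288.59291231 197.26509001] [287.71074931 176.66927322]
```

View pics/w1.png

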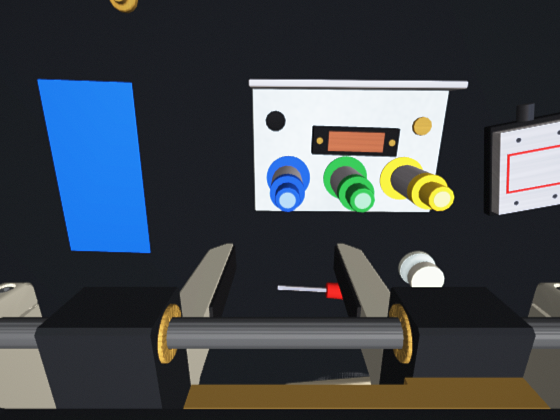

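The wrist picture shows the blue nose top at about (287,200) and its disc around (288,177). Both match the predicted positions, so I'll descend.

carry_out:
  rows:
    - [0,0,0.04,0,0,0.3]
    - [0,0,0.09,0,0,0.3]
    - [0,0,0.14,0,0,0.3]
    - [0,0,0.18,0,0,0.3]
    - [0,0,0.2,0,0,0.3]
    - [0,0,0.206,0,0,0.3]
    - [0,0,0.206,0,0,0.3]

```text
t: 4.53
tool_pos: [0.4805, 0.0588, 0.0431]
orientation: [3.136, -0.189, 0.001]
force: [0.2, 0.4, 0.7]
opening: 0.0601
gripper_force: 0.0
```

carry_out:
  rows:
    - [0,0,0,0,0,0]
    - [0,0,0,0,0,0]
    - [0,0,0,0,0,0]
    - [0,0,0,0,0,0]
  jaw: 255
  force: 30

```text
t: 5.03
tool_pos: [0.4813, 0.0602, 0.0437]
orientation: [-3.136, 0.186, -0.003]
force: [0.3, 1.5, 5.9]
opening: 0.0397
gripper_force: 30.0
```

carry_out:
  rows:
    - [0,0,-0.03,0,0,0]
    - [0,0,-0.07,0,0,0]
    - [0.006,-0.02,-0.09,0,0,0]
    - [0.017,-0.058,-0.09,0,0,0]
    - [0.031,-0.105,-0.09,0,0,0]
    - [0.045,-0.153,-0.09,0,0,0]
    - [0.058,-0.2,-0.09,0,0,0]
    - [0.069,-0.237,-0.08,0,0,0]
    - [0.0755,-0.258,-0.06,0,0,0]
    - [0.0765,-0.263,-0.04,0,0,0]
    - [0.0765,-0.263,-0.02,0,0,0]
    - [0.0765,-0.263,-0.01,0,0,0]

```text
t: 6.52
tool_pos: [0.586, 0.3103, 0.0501]
orientation: [3.134, -0.188, -0.005]
force: [-0.1, -0.5, -3.6]
opening: 0.0401
gripper_force: 30.0
```

carry_out:
  rows:
    - [0,0,0.008,0,0,0]
    - [0,0,0.014,0,0,0]
    - [0,0,0.0175,0,0,0]
    - [0,0,0.0175,0,0,0]

```text
t: 7.02
tool_pos: [0.588, 0.312, 0.0358]
orientation: [-3.136, 0.187, -0.002]
force: [0.4, -0.3, -3.8]
opening: 0.0401
gripper_force: 30.0
```

carry_out:
  rows:
    - [0,0,0.001,0,0,0]
    - [0,0,0.002,0,0,0]
    - [0,0,0.002,0,0,0]

```text
t: 7.4
tool_pos: [0.5882, 0.3121, 0.0356]
orientation: [-3.136, 0.187, -0.002]
force: [-6.6, -3.4, 11.2]
opening: 0.0399
gripper_force: 30.0
```

carry_out:
  rows:
    - [0,0,0,0,0,0]
    - [0,0,0,0,0,0]
    - [0,0,-0.04,0,0,0]
    - [0,0,-0.1,0,0,0]
    - [-0.005,0.02,-0.15,0,0,0]
    - [-0.018,0.08,-0.15,0,0,0]
    - [-0.031,0.14,-0.15,0,0,0]
    - [-0.045,0.2,-0.15,0,0,0]
    - [-0.058,0.26,-0.15,0,0,0]
    - [-0.069,0.31,-0.15,0,0,0]
    - [-0.075,0.334,-0.15,0,0,0]
    - [-0.0766,0.341,-0.15,0,0,0]
  jaw: 90

```text
t: 8.9
tool_pos: [0.4708, -0.0188, 0.1834]
orientation: [3.136, -0.19, 0.001]
force: [0.9, -0.2, -0.8]
opening: 0.0602
gripper_force: 0.0
```

carry_out:
  rows:
    - [0,0,0,0,0,0]
    - [0,0,0,0,0,0]

```text
t: 9.15
tool_pos: [0.4713, -0.0166, 0.1831]
orientation: [-3.136, 0.185, -0.0]
force: [-0.7, -0.2, -0.6]
opening: 0.0599
gripper_force: 0.0
```

```bash
python3 - <<'E'
from h import *
C=cam("wrist");im=robot.read_camera("wrist");s=robot.read_state();print(s["t"],s["tool_pos"])
t=cam("top");im2=robot.read_camera("top")
cv2.imwrite("pics/w2.png",np.hstack([im,cv2.resize(im2[145:295,80:450],(560,227)).repeat(1,0)[:227].copy() if 0 else im2])[:, :, ::-1])
cv2.imwrite("pics/w2.png",cv2.resize(np.hstack([im,im2])[:,:,::-1],(800,300)))
print(proj(C,[.4716,-.0176,.116]),disc(t,im2,"blue",box=(215,190,350,260)))
for n in("blue","green"):
  for d in robot.outline_of("top",n+"_objective")[:1]:print(n,d["conf"],d["pixel"],ray(t,*d["pixel"],.08))
print(tool([.4716,-.0176,.0435]),proj(t,[.5882,.3121,.105]))
E
```

```text
9.2 [ 0.47129313 -0.0166385   0.18308682]Traceback (most recent call last):
  File "<stdin>", line 6, in <module>
  File "h.py", line 34, in disc
    c=max(cv2.findContours(m,0,1)[0],key=cv2.contourArea)[:,0]
      ~~~^^^^^^^^^^^^^^^^^^^^^^^^^^^^^^^^^^^^^^^^^^^^^^^^
ValueError: max() iterable argument is empty
```

View pics/w2.png

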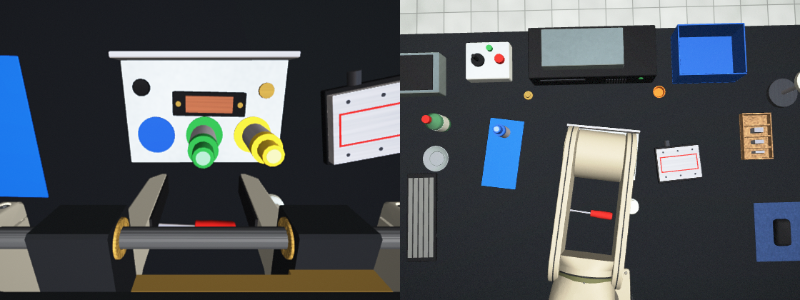

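The blue objective stands on the mat at top-image pixel (500,130), and the green one is straight ahead in the wrist picture.

carry_out:
  rows:
    - [0,0.001,0.03,0,0,0]
    - [0,0.001,0.07,0,0,0]
    - [0,0.001,0.11,0,0,0]
    - [0,0.001,0.132,0,0,0]
    - [0,0.001,0.139,0,0,0]
    - [0,0.001,0.139,0,0,0]

```text
t: 10.0
tool_pos: [0.471, -0.0182, 0.0443]
orientation: [-3.136, 0.186, 0.0]
force: [-0.3, 0.3, -0.5]
opening: 0.0602
gripper_force: 0.0
```

carry_out:
  rows:
    - [0,0,0,0,0,0]
    - [0,0,0,0,0,0]
    - [0,0,0,0,0,0]
    - [0,0,0,0,0,0]
  jaw: 255

```text
t: 10.5
tool_pos: [0.4719, -0.0183, 0.0453]
orientation: [-3.135, 0.187, -0.003]
force: [-1.3, 3.5, 6.4]
opening: 0.0394
gripper_force: 30.0
```

carry_out:
  rows:
    - [0,0,-0.03,0,0,0]
    - [0,0,-0.07,0,0,0]
    - [0,-0.025,-0.09,0,0,0]
    - [0,-0.075,-0.09,0,0,0]
    - [0,-0.13,-0.09,0,0,0]
    - [0,-0.185,-0.09,0,0,0]
    - [0,-0.24,-0.09,0,0,0]
    - [0,-0.29,-0.08,0,0,0]
    - [0,-0.325,-0.06,0,0,0]
    - [0,-0.342,-0.04,0,0,0]
    - [0,-0.342,-0.02,0,0,0]
    - [0,-0.342,-0.01,0,0,0]

```text
t: 12.0
tool_pos: [0.5101, 0.3195, 0.0517]
orientation: [3.134, -0.187, -0.005]
force: [0.0, 0.2, -3.7]
opening: 0.0397
gripper_force: 30.0
```

carry_out:
  rows:
    - [0,0,0.008,0,0,0]
    - [0,0,0.014,0,0,0]
    - [0,0,0.0175,0,0,0]
    - [0,0,0.019,0,0,0]
    - [0,0,0.019,0,0,0]

```text
t: 12.62
tool_pos: [0.5122, 0.321, 0.0372]
orientation: [-3.136, 0.187, -0.002]
force: [-4.8, -2.9, 7.8]
opening: 0.0396
gripper_force: 30.0
```

carry_out:
  rows:
    - [0,0,0,0,0,0]
    - [0,0,0,0,0,0]
    - [0,0,-0.04,0,0,0]
    - [0,0,-0.1,0,0,0]
    - [0,0.03,-0.145,0,0,0]
    - [0,0.09,-0.145,0,0,0]
    - [0,0.15,-0.145,0,0,0]
    - [0,0.21,-0.145,0,0,0]
    - [0,0.27,-0.145,0,0,0]
    - [0,0.33,-0.145,0,0,0]
    - [0,0.38,-0.145,0,0,0]
    - [0,0.41,-0.145,0,0,0]
  jaw: 90

```text
t: 14.12
tool_pos: [0.4626, -0.0885, 0.1806]
orientation: [3.135, -0.19, 0.002]
force: [-0.2, 0.4, 0.5]
opening: 0.0604
gripper_force: 0.0
```

carry_out:
  rows:
    - [0,0.009,0,0,0,0]
    - [0,0.009,0,0,0,0]
    - [0,0.009,0,0,0,0]

```text
t: 14.5
tool_pos: [0.4619, -0.094, 0.1802]
orientation: [-3.136, 0.185, -0.0]
force: [0.6, -0.1, -0.3]
opening: 0.0602
gripper_force: 0.0
```

```bash
python3 - <<'E'
from h import *
C=cam("wrist");im=robot.read_camera("wrist");s=robot.read_state();print(s["t"],s["tool_pos"])
print(tool([.4627,-.0951,.0435])[0],proj(C,[.4627,-.0951,.116]))
for n in("blue","green"):print(n,disc(C,im,n,box=(0 if n=='green' else 190,120,420,240)) )
for d in robot.outline_of("wrist","yellow_objective")[:1]:
  ys,xs=np.nonzero(d["pixels"]);print(d["conf"],xs.min(),xs.max(),ys.min(),ys.max())
cv2.imwrite("pics/w3.png",im[:,:,::-1])
E
```

```text
14.55 [ 0.46193768 -0.0939685   0.18012974]
[0.0009 0.0011 0.1366] [286.06841258 218.67251216]Traceback (most recent call last):
  File "<stdin>", line 4, in <module>
  File "h.py", line 34, in disc
    c=max(cv2.findContours(m,0,1)[0],key=cv2.contourArea)[:,0]
      ~~~^^^^^^^^^^^^^^^^^^^^^^^^^^^^^^^^^^^^^^^^^^^^^^^^
ValueError: max() iterable argument is empty
```

carry_out:
  rows:
    - [0.001,0.001,0.03,0,0,0]
    - [0.001,0.001,0.07,0,0,0]
    - [0.001,0.001,0.11,0,0,0]
    - [0.001,0.001,0.13,0,0,0]
    - [0.001,0.001,0.136,0,0,0]
    - [0.001,0.001,0.136,0,0,0]

```text
t: 15.3
tool_pos: [0.4629, -0.0957, 0.0445]
orientation: [-3.136, 0.185, -0.0]
force: [0.6, -0.3, 1.0]
opening: 0.0604
gripper_force: 0.0
```

carry_out:
  rows:
    - [0,0,0,0,0,0]
    - [0,0,0,0,0,0]
    - [0,0,0,0,0,0]
    - [0,0,0,0,0,0]
  jaw: 255

```text
t: 15.8
tool_pos: [0.4633, -0.0966, 0.0451]
orientation: [3.135, -0.187, 0.003]
force: [-1.3, -2.1, 6.0]
opening: 0.0395
gripper_force: 30.0
```

carry_out:
  rows:
    - [0,0,-0.03,0,0,0]
    - [0,0,-0.07,0,0,0]
    - [-0.005,-0.03,-0.09,0,0,0]
    - [-0.014,-0.08,-0.09,0,0,0]
    - [-0.024,-0.135,-0.09,0,0,0]
    - [-0.034,-0.19,-0.09,0,0,0]
    - [-0.044,-0.245,-0.09,0,0,0]
    - [-0.054,-0.3,-0.09,0,0,0]
    - [-0.064,-0.355,-0.09,0,0,0]
    - [-0.072,-0.4,-0.07,0,0,0]
    - [-0.076,-0.422,-0.05,0,0,0]
    - [-0.076,-0.422,-0.02,0,0,0]

```text
t: 17.3
tool_pos: [0.4366, 0.3338, 0.0633]
orientation: [-3.136, 0.183, 0.0]
force: [0.3, 0.4, -4.0]
opening: 0.0399
gripper_force: 30.0
```

carry_out:
  rows:
    - [0,0,0.01,0,0,0]
    - [0,0,0.018,0,0,0]
    - [0,0,0.024,0,0,0]
    - [0,0,0.0275,0,0,0]
    - [0,0,0.029,0,0,0]
    - [0,0,0.029,0,0,0]

```text
t: 18.05
tool_pos: [0.4379, 0.3318, 0.037]
orientation: [-3.136, 0.187, -0.002]
force: [-4.4, -5.0, 7.8]
opening: 0.0395
gripper_force: 30.0
```

carry_out:
  rows:
    - [0,0,0,0,0,0]
    - [0,0,0,0,0,0]
    - [0,0,-0.04,0,0,0]
    - [0,0,-0.1,0,0,0]
    - [0.01,0.03,-0.15,0,0,-10]
    - [0.03,0.09,-0.15,0,0,-20]
    - [0.05,0.15,-0.15,0,0,-30]
    - [0.07,0.21,-0.15,0,0,-40]
    - [0.09,0.27,-0.15,0,0,-50]
    - [0.11,0.31,-0.15,0,0,-60]
    - [0.12,0.335,-0.15,0,0,-70]
    - [0.125,0.35,-0.15,0,0,-80]
  jaw: 90

```text
t: 19.55
tool_pos: [0.5204, -0.0331, 0.1855]
orientation: [2.537, 1.851, 0.001]
force: [-0.2, 0.4, 1.2]
opening: 0.0603
gripper_force: 0.0
```

carry_out:
  rows:
    - [0,0,0,0,0,-9]
    - [0,0,0,0,0,-9]
    - [0,0,0,0,0,-9]

```text
t: 19.92
tool_pos: [0.5199, -0.0303, 0.1853]
orientation: [2.392, 2.037, 0.0]
force: [0.7, -0.2, 0.2]
opening: 0.06
gripper_force: 0.0
```

```bash
python3 - <<'E'
from h import *
C=cam("wrist");im=robot.read_camera("wrist");s=robot.read_state();print(s["t"],s["tool_pos"],np.degrees(2*np.arctan2(s["orientation"][1],s["orientation"][0]))%360)
cv2.imwrite("pics/w3.png",im[:,:,::-1])
for d in robot.outline_of("wrist","specimen")[:2]:print(d["conf"],rect(C,d["pixels"],.026))
print(tool([.5207,-.0302,.011])[0])
t=cam("top");im2=robot.read_camera("top")
for n in ("yellow","green","blue"):
  for d in robot.outline_of("top",n+"_objective")[:1]:print(n,d["conf"],d["pixel"],ray(t,*d["pixel"],.08).round(3))
E
```

```text
19.975 [ 0.51987628 -0.03021264  0.18526582] 80.87538551237138
0.96 [519.6 -29.6 110.7  35.6  81.8]
[1.000e-04 8.000e-04 1.743e-01]
yellow 0.54 [133.3, 243.8] [0.44  0.325 0.08 ]
green 0.65 [137.3, 220.2] [0.495 0.315 0.08 ]
blue 0.63 [141.6, 183.5] [0.581 0.305 0.08 ]
```

View pics/w3.png

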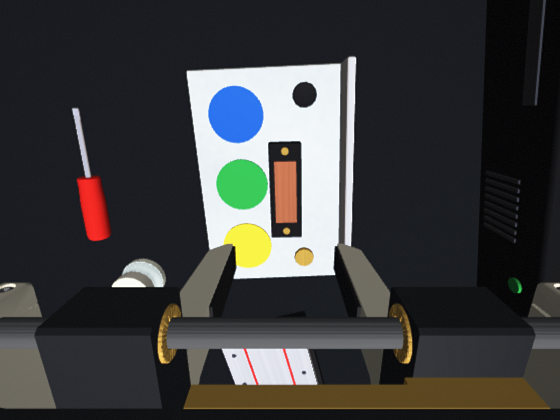

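The wrist picture shows the specimen still in place at (285,190), with all three discs clear. The top view shows the three objectives standing on the mat.

carry_out:
  rows:
    - [0,0,0.04,0,0,0]
    - [0,0,0.09,0,0,0]
    - [0,0,0.14,0,0,0]
    - [0,0,0.162,0,0,0]
    - [0,0,0.17,0,0,0]
    - [0,0,0.173,0,0,0]
    - [0,0,0.173,0,0,0]

```text
t: 21.1
tool_pos: [0.5208, -0.0306, 0.0133]
orientation: [2.387, 2.04, 0.002]
force: [0.6, -0.3, -0.2]
opening: 0.0598
gripper_force: 0.0
```

carry_out:
  rows:
    - [0,0,0,0,0,0]
    - [0,0,0,0,0,0]
    - [0,0,0,0,0,0]
    - [0,0,0,0,0,0]
    - [0,0,0,0,0,0]
  jaw: 255

```text
t: 21.72
tool_pos: [0.5202, -0.0306, 0.0126]
orientation: [2.388, 2.04, 0.001]
force: [-0.2, 0.3, 4.5]
opening: 0.0355
gripper_force: 29.9
```

carry_out:
  rows:
    - [0,0,-0.03,0,0,0]
    - [0,0,-0.07,0,0,0]
    - [-0.02,-0.001,-0.1,0,0,-2]
    - [-0.06,-0.004,-0.1,0,0,-5]
    - [-0.1,-0.006,-0.1,0,0,-8]
    - [-0.145,-0.009,-0.1,0,0,-11]
    - [-0.19,-0.011,-0.1,0,0,-13.9]
    - [-0.225,-0.014,-0.1,0,0,-13.9]
    - [-0.25,-0.0157,-0.1,0,0,-13.9]
    - [-0.261,-0.0157,-0.1,0,0,-13.9]
    - [-0.261,-0.0157,-0.1,0,0,-13.9]
    - [-0.261,-0.0157,-0.1,0,0,-13.9]

```text
t: 23.22
tool_pos: [0.4636, -0.2848, 0.1118]
orientation: [-2.123, -2.315, -0.0]
force: [-0.3, -0.1, -3.4]
opening: 0.0358
gripper_force: 29.9
```

```bash
python3 - <<'E'
from h import *
C=cam("wrist");im=robot.read_camera("wrist");s=robot.read_state();print(s["t"],s["tool_pos"],np.degrees(2*np.arctan2(s["orientation"][1],s["orientation"][0]))%360,s["force"],s["gripper_force"])
cv2.imwrite("pics/w4.png",im[:,:,::-1])
h=cv2.cvtColor(im,cv2.COLOR_RGB2HSV)
m=(cv2.inRange(h,(0,90,90),(6,255,255))|cv2.inRange(h,(174,90,90),(180,255,255)))
n,l,st,_=cv2.connectedComponentsWithStats(m)
for k in range(1,n):
  if st[k,4]>40:
    ys,xs=np.nonzero(l==k);Q=np.array([ray(C,u,v,.03)[:2] for u,v in zip(xs,ys)])*1000
    print(st[k],[np.round(a,1) for a in cv2.minAreaRect(Q.astype(np.float32))])
E
```

```text
23.275 [ 0.46372914 -0.28473106  0.11189565] 94.9793470713143 [-0.08590931  0.77400358 -4.52577656] 29.934878647327423
[252 143  66  28 406] [array([ 458. , -234.4]), array([52.9, 22.1]), np.float64(4.6)]
```

View pics/w4.png

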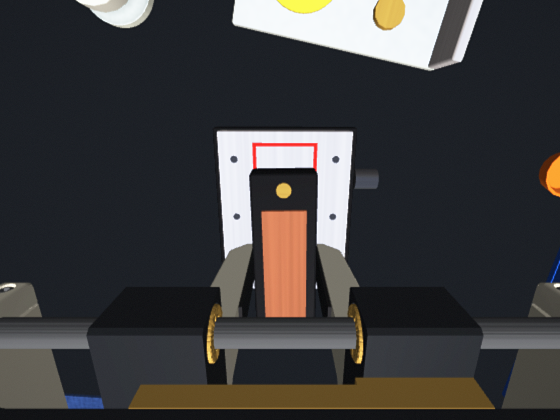

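The picture shows the specimen held level over the stage, with the red rectangle's near end at about (285,145). I'll check how the specimen sits in the hand.

```bash
python3 - <<'E'
from h import *
C=cam("wrist");im=robot.read_camera("wrist");h=cv2.cvtColor(im,cv2.COLOR_RGB2HSV)
m=cv2.inRange(h,(5,90,90),(18,255,255));m[:195]=0;m[305:]=0;m[:,:255]=0;m[:,320:]=0
print(rect(C,m>0,.127),cv2.boundingRect(cv2.findNonZero(m)))
print(ray(C,253,170,.127),ray(C,317,170,.127))
s=robot.read_state();print(s["tool_pos"],np.degrees(2*np.arctan2(s["orientation"][1],s["orientation"][0]))%360);print(tool([.463,-.286,.036])[0])
E
```

```text
[ 461.8 -278.2   58.1   24.4  -84.3] (261, 210, 46, 95)
[ 0.44166687 -0.22933209  0.127     ] [ 0.47402163 -0.22652911  0.127     ]
[ 0.46378443 -0.28481168  0.11197755] 94.98694601619928
[-0.0011 -0.0009  0.076 ]
```

carry_out:
  rows:
    - [-0.002,-0.0005,0.02,0,0,0]
    - [-0.002,-0.0005,0.04,0,0,0]
    - [-0.002,-0.0005,0.058,0,0,0]
    - [-0.002,-0.0005,0.068,0,0,0]
    - [-0.002,-0.0005,0.074,0,0,0]
    - [-0.002,-0.0005,0.077,0,0,0]
    - [-0.002,-0.0005,0.078,0,0,0]
    - [-0.002,-0.0005,0.078,0,0,0]

```text
t: 24.32
tool_pos: [0.4636, -0.2882, 0.0347]
orientation: [2.123, 2.314, 0.0]
force: [0.6, 0.7, -3.2]
opening: 0.0355
gripper_force: 29.9
```

carry_out:
  rows:
    - [0.0005,0,0.0008,0,0,0]
    - [0.0005,0,0.0013,0,0,0]
    - [0.0005,0,0.0013,0,0,0]

```text
t: 24.7
tool_pos: [0.4636, -0.2882, 0.0346]
orientation: [2.123, 2.313, -0.001]
force: [-4.6, 1.9, 10.1]
opening: 0.0359
gripper_force: 29.9
```

carry_out:
  rows:
    - [0,0,0,0,0,0]
    - [0,0,0,0,0,0]
    - [0,0,0,0,0,0]
    - [0,0,-0.02,0,0,0]
    - [0,0,-0.06,0,0,0]
    - [0,0,-0.11,0,0,0]
    - [0,0,-0.15,0,0,0]
    - [0,0,-0.16,0,0,0]
    - [0,0,-0.16,0,0,0]
  jaw: 90

```text
t: 25.82
tool_pos: [0.4634, -0.2875, 0.1927]
orientation: [2.124, 2.314, 0.0]
force: [-0.1, 0.4, -0.8]
opening: 0.0603
gripper_force: 0.0
```

```bash
python3 - <<'E'
from h import *
C=cam("wrist");im=robot.read_camera("wrist");s=robot.read_state();print(s["t"],s["tool_pos"])
cv2.imwrite("pics/w5.png",cv2.resize(im[90:290,180:400,::-1],None,fx=3,fy=3,interpolation=2))
for d in robot.outline_of("wrist","specimen")[:1]:print(d["conf"],rect(C,d["pixels"],.048))
h=cv2.cvtColor(im,cv2.COLOR_RGB2HSV)
m=(cv2.inRange(h,(0,90,90),(6,255,255))|cv2.inRange(h,(174,90,90),(180,255,255)));m[:,:200]=0;m[:,380:]=0
ys,xs=np.nonzero(m);Q=np.array([ray(C,u,v,.03)[:2] for u,v in zip(xs,ys)])*1000
print("red",cv2.minAreaRect(Q.astype(np.float32)))
print(tool([.4379,.3318,.19]))
E
```

```text
25.875 [ 0.46267694 -0.28699803  0.19135745]
0.56 [ 462.7 -286.8  110.3   36.7  -84. ]
red ((462.30377197265625, -285.8407287597656), (53.00003433227539, 125.23204040527344), 4.803820610046387)
(array([0.6184, 0.0287, 0.0019]), array([[-0.08572297,  0.99631598, -0.00245819],
       [ 0.99631691,  0.0857276 ,  0.00184363],
       [ 0.00204757, -0.0022911 , -0.99999528]]))
```

View pics/w5.png

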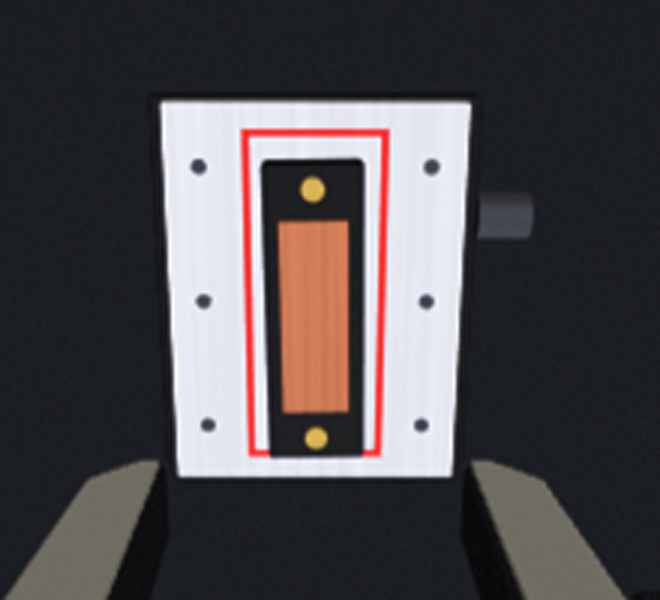

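The specimen lies inside the red rectangle, coupon up. It is within about 1 mm of centre and about 1° of square. Next I'll return the objectives, yellow first.

carry_out:
  rows:
    - [0.03,0.001,0,0,0,8]
    - [0.085,0.004,0,0,0,17]
    - [0.14,0.006,0,0,0,26]
    - [0.2,0.009,0,0,0,35]
    - [0.26,0.012,0,0,0,44]
    - [0.32,0.015,0,0,0,53]
    - [0.38,0.018,0,0,0,62]
    - [0.44,0.02,0,0,0,71]
    - [0.5,0.023,0,0,0,80]
    - [0.555,0.026,0,0,0,89]
    - [0.595,0.028,0,0,0,97]
    - [0.618,0.0287,0,0,0,101.8]

```text
t: 27.42
tool_pos: [0.4369, 0.333, 0.1901]
orientation: [3.134, -0.19, -0.005]
force: [0.5, 0.3, 0.1]
opening: 0.0601
gripper_force: 0.0
```

carry_out:
  rows:
    - [0,0,0,0,0,0]
    - [0,0,0,0,0,0]
    - [0,0,0,0,0,0]

```text
t: 27.8
tool_pos: [0.4389, 0.3296, 0.1923]
orientation: [3.135, -0.189, -0.001]
force: [-0.3, 0.9, -0.3]
opening: 0.06
gripper_force: 0.0
```

```bash
python3 - <<'E'
from h import *
C=cam("wrist");im=robot.read_camera("wrist");s=robot.read_state();print(s["t"],s["tool_pos"],np.degrees(2*np.arctan2(s["orientation"][1],s["orientation"][0]))%360)
cv2.imwrite("pics/w6.png",im[:,:,::-1])
print(tool([.4379,.3318,.037])[0])
print(proj(C,[.4379,.3318,.108]))
t=cam("top");im2=robot.read_camera("top");P={}
for n in HUE:
  try:P[n]=disc(t,im2,n,box=(215,190,350,260));print(n,P[n])
  except Exception:print(n,"hidden")
E
```

```text
27.85 [0.4389883  0.32971394 0.19259135] 353.0746242980166
[-0.0013 -0.002   0.1556]
[282.43622816 213.17483015]
yellow [462.8 -95.   57.6  57.9]
green [471.5 -17.7  56.6  58.4]
blue [480.6  60.   57.6  58.5]
```

View pics/w6.png

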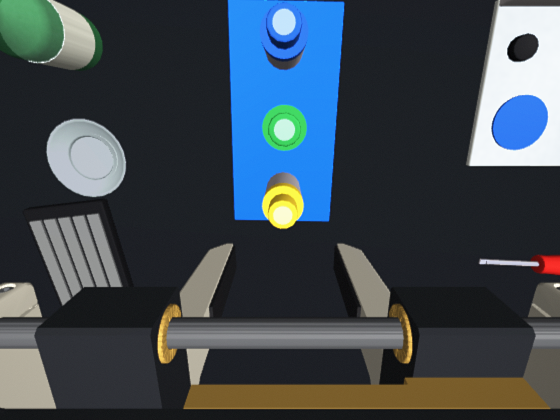

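carry_out:
  rows:
    - [-0.0013,-0.001,0.03,0,0,0]
    - [-0.0013,-0.0015,0.07,0,0,0]
    - [-0.0013,-0.0015,0.11,0,0,0]
    - [-0.0013,-0.0015,0.14,0,0,0]
    - [-0.0013,-0.0015,0.15,0,0,0]
    - [-0.0013,-0.0015,0.154,0,0,0]
    - [-0.0013,-0.0015,0.154,0,0,0]

```text
t: 28.78
tool_pos: [0.4385, 0.3328, 0.0401]
orientation: [-3.135, 0.189, -0.002]
force: [0.5, 0.3, 0.5]
opening: 0.0602
gripper_force: 0.0
```

carry_out:
  rows:
    - [0,0,0,0,0,0]
    - [0,0,0,0,0,0]
    - [0,0,0,0,0,0]
    - [0,0,0,0,0,0]
  jaw: 255

```text
t: 29.28
tool_pos: [0.4381, 0.3325, 0.0395]
orientation: [-3.136, 0.189, -0.001]
force: [-0.0, -2.3, 5.8]
opening: 0.04
gripper_force: 29.9
```

carry_out:
  rows:
    - [0,0,-0.03,0,0,0]
    - [0,0,-0.07,0,0,0]
    - [0.005,0.03,-0.09,0,0,0]
    - [0.014,0.08,-0.09,0,0,0]
    - [0.024,0.135,-0.09,0,0,0]
    - [0.034,0.19,-0.09,0,0,0]
    - [0.044,0.245,-0.09,0,0,0]
    - [0.054,0.3,-0.09,0,0,0]
    - [0.064,0.355,-0.09,0,0,0]
    - [0.072,0.4,-0.07,0,0,0]
    - [0.0761,0.422,-0.05,0,0,0]
    - [0.0761,0.422,-0.03,0,0,0]

```text
t: 30.78
tool_pos: [0.462, -0.0972, 0.0675]
orientation: [-3.135, 0.193, 0.002]
force: [-0.5, 0.9, -4.7]
opening: 0.0396
gripper_force: 29.9
```

carry_out:
  rows:
    - [0,0,0.006,0,0,0]
    - [0,0,0.012,0,0,0]
    - [0,0,0.017,0,0,0]
    - [0,0,0.0195,0,0,0]
    - [0,0,0.0195,0,0,0]

```text
t: 31.4
tool_pos: [0.4628, -0.0955, 0.0495]
orientation: [3.136, -0.188, 0.0]
force: [-0.5, 0.7, -3.7]
opening: 0.0396
gripper_force: 29.9
```

carry_out:
  rows:
    - [0,0,0.0015,0,0,0]
    - [0,0,0.0028,0,0,0]
    - [0,0,0.0028,0,0,0]

```text
t: 31.78
tool_pos: [0.4633, -0.0958, 0.0474]
orientation: [3.136, -0.189, 0.002]
force: [-2.0, 0.6, 3.7]
opening: 0.0401
gripper_force: 29.9
```

carry_out:
  rows:
    - [0,0,0,0,0,0]
    - [0,0,0,0,0,0]
    - [0,0,-0.04,0,0,0]
    - [0,0,-0.1,0,0,0]
    - [0,-0.03,-0.14,0,0,0]
    - [0,-0.09,-0.14,0,0,0]
    - [0,-0.15,-0.14,0,0,0]
    - [0,-0.21,-0.14,0,0,0]
    - [-0.001,-0.27,-0.14,0,0,0]
    - [-0.001,-0.33,-0.14,0,0,0]
    - [-0.001,-0.385,-0.14,0,0,0]
    - [-0.001,-0.42,-0.14,0,0,0]
  jaw: 90

```text
t: 33.28
tool_pos: [0.5117, 0.3242, 0.1862]
orientation: [-3.136, 0.186, 0.0]
force: [-0.4, -0.9, -0.6]
opening: 0.0602
gripper_force: 0.0
```

carry_out:
  rows:
    - [0,0,0,0,0,0]
    - [0,0,0,0,0,0]
    - [0,0,0,0,0,0]

```text
t: 33.65
tool_pos: [0.5121, 0.3202, 0.1866]
orientation: [3.136, -0.191, 0.0]
force: [-0.2, 0.4, -0.1]
opening: 0.0602
gripper_force: 0.0
```

carry_out:
  rows:
    - [0,-0.0005,0.03,0,0,0]
    - [0,-0.0005,0.07,0,0,0]
    - [0,-0.0005,0.11,0,0,0]
    - [0,-0.0005,0.135,0,0,0]
    - [0,-0.0005,0.145,0,0,0]
    - [0,-0.0005,0.147,0,0,0]
    - [0,-0.0005,0.147,0,0,0]

```text
t: 34.52
tool_pos: [0.5131, 0.3222, 0.041]
orientation: [-3.135, 0.189, -0.003]
force: [0.9, 0.5, -0.1]
opening: 0.0601
gripper_force: 0.0
```

carry_out:
  rows:
    - [0,0,0,0,0,0]
    - [0,0,0,0,0,0]
    - [0,0,0,0,0,0]
    - [0,0,0,0,0,0]
  jaw: 255

```text
t: 35.02
tool_pos: [0.5124, 0.322, 0.0401]
orientation: [-3.136, 0.188, -0.001]
force: [0.4, -3.3, 4.9]
opening: 0.0394
gripper_force: 29.9
```

```bash
python3 - <<'E'
from h import *
s=robot.read_state();print(s["tool_pos"],np.degrees(2*np.arctan2(s["orientation"][1],s["orientation"][0]))%360)
t=cam("scene");im=robot.read_camera("scene");cv2.imwrite("pics/s7.png",cv2.resize(im[130:300,140:420,::-1],None,fx=2.8,fy=2.8,interpolation=2))
# target TCP: green grip tcp at start
print(tool([.4717,-.0180,s["tool_pos"][2]+.008])[0])
E
```

```text
[0.51240621 0.32198528 0.04013831] 353.1215929008996
[ 3.000e-04  3.424e-01 -8.100e-03]
```

View pics/s7.png

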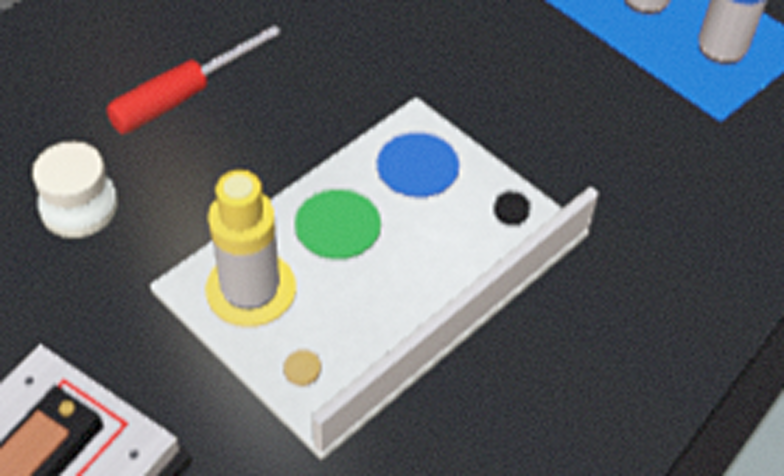

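The yellow objective stands upright on its disc, within about 2 mm of centre. I'll carry green home now.

carry_out:
  rows:
    - [0,0,-0.03,0,0,0]
    - [0,0,-0.07,0,0,0]
    - [0,0.025,-0.09,0,0,0]
    - [0,0.07,-0.09,0,0,0]
    - [0,0.12,-0.09,0,0,0]
    - [0,0.17,-0.09,0,0,0]
    - [0,0.22,-0.09,0,0,0]
    - [0,0.27,-0.09,0,0,0]
    - [0,0.31,-0.08,0,0,0]
    - [0,0.335,-0.065,0,0,0]
    - [0,0.342,-0.05,0,0,0]
    - [0,0.342,-0.03,0,0,0]

```text
t: 36.58
tool_pos: [0.4709, -0.0175, 0.0685]
orientation: [-3.135, 0.19, 0.0]
force: [-0.4, 0.1, -3.9]
opening: 0.0393
gripper_force: 29.9
```

carry_out:
  rows:
    - [0,0,0.006,0,0,0]
    - [0,0,0.012,0,0,0]
    - [0,0,0.017,0,0,0]
    - [0,0,0.0205,0,0,0]
    - [0,0,0.0205,0,0,0]

```text
t: 37.2
tool_pos: [0.471, -0.0175, 0.049]
orientation: [-3.136, 0.188, 0.0]
force: [0.2, -0.1, -4.1]
opening: 0.0395
gripper_force: 29.9
```

carry_out:
  rows:
    - [0.0005,0,0.001,0,0,0]
    - [0.0005,0,0.002,0,0,0]
    - [0.0005,0,0.002,0,0,0]

```text
t: 37.58
tool_pos: [0.4723, -0.0178, 0.0481]
orientation: [3.136, -0.189, 0.002]
force: [-1.8, 0.4, 4.9]
opening: 0.0394
gripper_force: 29.9
```

carry_out:
  rows:
    - [0,0,0,0,0,0]
    - [0,0,0,0,0,0]
    - [0,0,-0.04,0,0,0]
    - [0,0,-0.1,0,0,0]
    - [0.005,-0.02,-0.14,0,0,0]
    - [0.018,-0.08,-0.14,0,0,0]
    - [0.031,-0.14,-0.14,0,0,0]
    - [0.045,-0.2,-0.14,0,0,0]
    - [0.058,-0.26,-0.14,0,0,0]
    - [0.069,-0.31,-0.14,0,0,0]
    - [0.075,-0.334,-0.14,0,0,0]
    - [0.076,-0.3414,-0.14,0,0,0]
  jaw: 90

```text
t: 39.08
tool_pos: [0.5878, 0.3135, 0.1862]
orientation: [3.136, -0.186, -0.001]
force: [-0.0, 0.3, 0.2]
opening: 0.0602
gripper_force: 0.0
```

carry_out:
  rows:
    - [0,0,0,0,0,0]
    - [0,0,0,0,0,0]
    - [0,0,0,0,0,0]

```text
t: 39.45
tool_pos: [0.588, 0.3112, 0.1874]
orientation: [-3.136, 0.19, -0.001]
force: [0.0, -0.4, 0.5]
opening: 0.0601
gripper_force: 0.0
```

carry_out:
  rows:
    - [0,-0.0005,0.03,0,0,0]
    - [0,-0.0005,0.07,0,0,0]
    - [0,-0.0005,0.11,0,0,0]
    - [0,-0.0005,0.135,0,0,0]
    - [0,-0.0005,0.145,0,0,0]
    - [0,-0.0005,0.148,0,0,0]
    - [0,-0.0005,0.148,0,0,0]

```text
t: 40.33
tool_pos: [0.5889, 0.3129, 0.0405]
orientation: [-3.135, 0.189, -0.003]
force: [0.7, -0.7, 0.0]
opening: 0.0604
gripper_force: 0.0
```

carry_out:
  rows:
    - [0,0,0,0,0,0]
    - [0,0,0,0,0,0]
    - [0,0,0,0,0,0]
    - [0,0,0,0,0,0]
  jaw: 255

```text
t: 40.83
tool_pos: [0.5884, 0.3128, 0.0397]
orientation: [-3.136, 0.189, -0.001]
force: [0.2, -1.2, 4.4]
opening: 0.0395
gripper_force: 30.0
```

```bash
python3 - <<'E'
from h import *
s=robot.read_state();print(s["tool_pos"])
print(tool([.4811,.0600,s["tool_pos"][2]+.008])[0])
E
```

```text
[0.58840914 0.31276465 0.03970912]
[-0.0762  0.2638 -0.0082]
```

carry_out:
  rows:
    - [0,0,-0.03,0,0,0]
    - [0,0,-0.07,0,0,0]
    - [-0.006,0.02,-0.09,0,0,0]
    - [-0.017,0.058,-0.09,0,0,0]
    - [-0.031,0.105,-0.09,0,0,0]
    - [-0.045,0.153,-0.09,0,0,0]
    - [-0.058,0.2,-0.09,0,0,0]
    - [-0.069,0.237,-0.085,0,0,0]
    - [-0.0755,0.258,-0.07,0,0,0]
    - [-0.076,0.2638,-0.06,0,0,0]
    - [-0.076,0.2638,-0.045,0,0,0]
    - [-0.076,0.2638,-0.03,0,0,0]

```text
t: 42.32
tool_pos: [0.4811, 0.0606, 0.068]
orientation: [-3.136, 0.188, 0.0]
force: [-1.0, 0.0, -4.1]
opening: 0.0397
gripper_force: 30.0
```

carry_out:
  rows:
    - [0,0,0.006,0,0,0]
    - [0,0,0.012,0,0,0]
    - [0,0,0.017,0,0,0]
    - [0,0,0.0205,0,0,0]
    - [0,0,0.0205,0,0,0]

```text
t: 42.95
tool_pos: [0.4808, 0.0599, 0.0484]
orientation: [3.136, -0.189, -0.0]
force: [-0.2, -0.2, -3.9]
opening: 0.0398
gripper_force: 30.0
```

carry_out:
  rows:
    - [0,0,0.001,0,0,0]
    - [0,0,0.0018,0,0,0]
    - [0,0,0.0018,0,0,0]

```text
t: 43.32
tool_pos: [0.4815, 0.0598, 0.0476]
orientation: [3.136, -0.189, 0.002]
force: [-3.1, -0.6, 5.0]
opening: 0.0398
gripper_force: 30.0
```

carry_out:
  rows:
    - [0,0,0,0,0,0]
    - [0,0,0,0,0,0]
    - [0,0,-0.04,0,0,0]
    - [0,0,-0.1,0,0,0]
    - [0,0,-0.15,0,0,0]
    - [0,0.03,-0.19,0,0,0]
    - [0,0.06,-0.2,0,0,0]
    - [0,0.078,-0.2,0,0,0]
    - [0,0.078,-0.2,0,0,0]
    - [0,0.078,-0.2,0,0,0]
    - [0,0.078,-0.2,0,0,0]
  jaw: 90

```text
t: 44.7
tool_pos: [0.4715, -0.0168, 0.2464]
orientation: [-3.136, 0.187, 0.001]
force: [0.0, 0.3, -1.0]
opening: 0.0598
gripper_force: 0.0
```

```bash
python3 - <<'E'
from h import *
C=cam("wrist");im=robot.read_camera("wrist");cv2.imwrite("pics/w8.png",cv2.resize(im[50:260,130:460,::-1],None,fx=2.4,fy=2.4,interpolation=2))
S=cam("scene");i2=robot.read_camera("scene");cv2.imwrite("pics/s8.png",cv2.resize(i2[130:370,80:360,::-1],None,fx=2.4,fy=2.4,interpolation=2))
D={"yellow":(.4628,-.095),"green":(.4715,-.0177),"blue":(.4806,.06)}
h=cv2.cvtColor(im,cv2.COLOR_RGB2HSV)
for n,p in D.items():
    u,v=proj(C,[*p,.116]);c=proj(C,[*p,.011]);print(n,"nose pred",(np.array([u-130,v-50])*2.4).round(),"disc pred",((c-[130,50])*2.4).round())
    u,v=proj(S,[*p,.116]);c=proj(S,[*p,.011]);print("  scene",(np.array([u-80,v-130])*2.4).round(),((c-[80,130])*2.4).round())
E
```

```text
yellow nose pred [556. 353.] disc pred [511. 303.]
  scene [349. 160.] [360. 246.]
green nose pred [374. 354.] disc pred [373. 304.]
  scene [432. 102.] [434. 191.]
blue nose pred [191. 355.] disc pred [235. 305.]
  scene [509.  50.] [503. 140.]
```

View pics/w8.png

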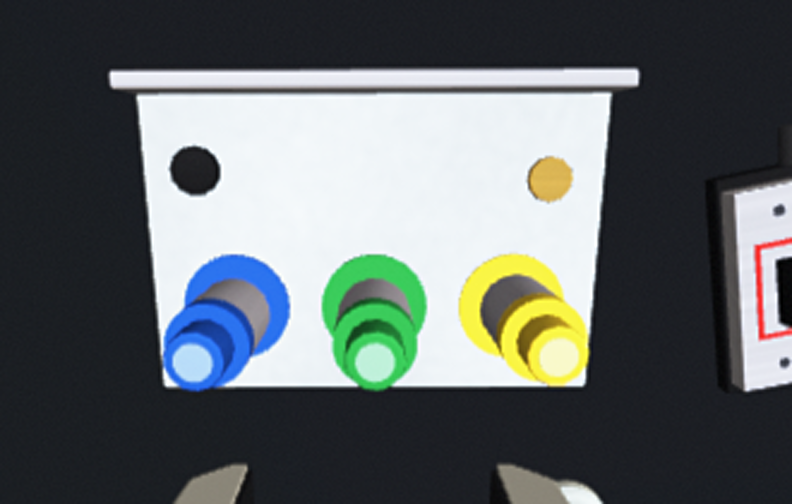

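View pics/s8.png

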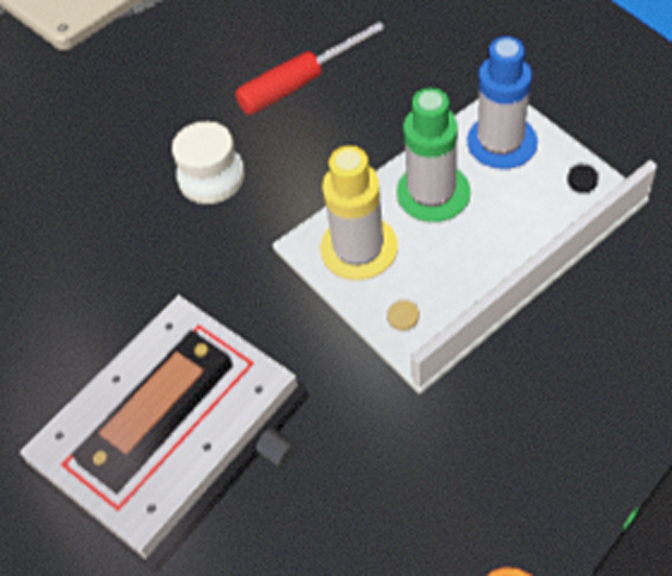

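Both pictures show all three objectives upright and within about 2 mm of centre on their own colour. In the second, the specimen lies inside the red rectangle. The gripper is clear of everything, so I'm handing in.

```bash
python3 -c "
from plant import robot
print(robot.close_job())"
```

```text
the job is handed in; nothing more can be done
None
```

I handed the job in at about 45 s of the 138 s allowed: the specimen lies coupon up inside the red rectangle (about 1 mm off centre, about 1° off square), and all three objectives stand upright on their own discs, each within about 2 mm of centre.

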